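# Raise the barrier bar of the reagent bottle bay

### The arm

A 7-joint arm with a two-finger parallel gripper is mounted at the origin on the work surface. World frame = base frame: x ahead of the robot, y to its left, z up, the work surface at z = 0. Lengths are in m, angles in rad, forces in N, time in s.
With the tool pointing down it reaches from about 0.4 to 0.85 m from the base axis. Payload 4.4 kg.
Tool frame: the origin (TCP) lies on the centre line of the jaws, within the pads' length; the fingertips stand 19 mm ahead of it and the grasp point (between the pads) is the TCP; z points along the fingers, y is the line along which they close (so a half turn about z gives the same grasp; the last joint's range is limited). The gripper opens to 94 mm and grips with 3 to 60 N. Pads are 16 mm wide; open, the fingers measure 119 mm over their backs; the gripper's body (75 mm by 177 mm) begins 78 mm behind the grasp point.
Start: joints at [-1.314, 0.628, 0.038, 1.517, -0.027, 0.996, -0.02], TCP at [0.206, 0.616, 0.224] pointing down, gripper open.
Joint ranges: [-3.06, 3.06], [-0.37, 2.12], [-1.25, 1.32], [0.18, 2.47], [-1.1, 4.24], [0.23, 1.98], [-2.94, 2.94]. Speed limits (rad/s): [2.57, 2.57, 3.14, 3.14, 3.14, 3.14, 3.14].

### API

Orientations are given as a rotation vector (axis times angle).
In Python, from rig import bot, vision gives the robot as it stands.
- The arm moves only by the tool carry_out, never from a script. Its arguments are lists of equal length, an entry for each row: "linear": the shift along the tool's x, y, z in m, a list of three; "yaw": the turn about the tool's z in rad; "fingers": the finger opening in m, from 0 to 0.094. In form: {"linear": [[dx, dy, dz], ...], "yaw": [yaw, ...], "fingers": [fingers, ...]}. A call has 1 to 10 rows; each row is the pose to reach, as a shift and turn from the pose commanded when the call began, along the tool's axes at that moment; what a row does not reach only later rows make up. A row lasts 1/12 s, in which the tool goes at most 41.7 mm and 7.16 degrees, less where a joint would pass 70% of its speed; a pose out of reach is approached as far as the arm can. A call with a gripper value outside its range is refused whole. The fingers move at their own pace and stop on an object; the grip force is fixed at half the most. Time passes only in rows, so rows that repeat a pose let the fingers close. It gives the time, the measured TCP pose, the force, the opening and the grip force at its end, in the units of the state.
- bot.observe(): the state, without advancing time (a new reading comes with each control period).
- vision.read_camera(name): name is "scene" or "side" or "wrist"; returns a dict with "image" (400x640x3 uint8, red, green, blue), "camera_matrix" (3x3 intrinsics, pixels), "cam_to_world" (4x4, takes a point from camera to world coordinates). Camera axes: x right, y down, z forward; pixel columns grow to the right and rows downward; lengths in m; the calibration is good to about 2 mm. A picture is of the moment at which its call begins. There is no depth.
- bot.sign_off(): hands the job in; it is judged then, once.
The state is a dict: "t": time; "joint_pos": joint angles; "qd": joint speeds; "tau": joint torques, N m; "eef_pos": TCP position; "orientation": TCP orientation; "force": force on the tool from outside, world axes, zero at the start; "ft_torque": the same for the moment, N m; "width": opening from 0.0 (shut) to 1.0 (fully open); "grip_force": force on a finger pad.
Only numpy, scipy, OpenCV 4.12 (cv2) and the standard library are available. Lean on these libraries where they do the work, as an engineer would, in place of code of your own. Each camera call takes 0.05 s, during which the arm holds its last target. There are 200 camera calls.

### The job

Two bottle bays stand on the lab bench, each closed by a counterweighted barrier bar. Push the bar in front of the tall bottle up past its balance point, gently and without gripping it, so that it swings over and stays raised by itself, then take the hand away. Leave the other bay's bar down, and do not disturb any of the bottles and glassware.

Things in the scene. Friction and masses are not known exactly. Their poses are not given: they have to be found in the camera images.
- bottle_bay: the bay to open, holding the tall bottle: a fixed white tray, 240 mm deep (x), 300 mm wide (y), floor 12 mm thick, 42 mm lips at back and sides. Origin: centre of its underside, on the bench; its own -x side is the front, facing the robot (yaw within 0.25 rad). In its frame: bar's hinge at (-90, -137, 140) mm; a rest post, 18 mm square, 129 mm tall, under the bar's free end at (-90, 125).
- bottle_bar (a joint): raise angle of the bottle bay's bar, rad: 0 level on its rest, 1.66 fully raised against its stop. It turns about the bay's x axis and weighs 0.4 to 0.85 kg. Balance point at about 1.0: below that it falls back, beyond it goes on slowly by itself to the stop and stays. Raising it takes 1 to 4 N at the push point.
- bottle_bar_hinge (a point): hinge of the bottle bay's bar, on the bar's centre line, 140 mm above the bench. A pivot post, 24 by 26 mm and 177 mm tall, stands 34 mm behind it (bay +x). A steel counterweight, a disc 48 mm across and 36 mm thick, is fixed to the bar 48 mm above the hinge when the bar is down.
- bottle_bar_push (a point): point on the bar's centre line, 160 mm from the hinge, a good place to push from below; it turns with the bar. The bar is a straight steel tube, 16 mm thick (bay x), 22 mm high, 290 mm long from the hinge, pointing along the bay's +y when down. Nothing stands before it, nor under it between the posts but the tray floor.
- jar_bay: the other bay, built the same as bottle_bay, with the squat jar in it; origin and axes as bottle_bay. The two bays change places.
- jar_bar (a joint): raise angle of the jar bay's bar, rad: 0 down; it must stay down
- bottle: tall amber bottle, 72 mm across, 200 mm tall, standing loose in bottle_bay about 85 to 120 mm behind the bar; origin at the centre of its underside
- jar: squat white jar, 68 mm across, 75 mm tall, standing loose in jar_bay; origin at the centre of its underside
- beaker: open glass beaker, 64 mm across, 80 mm tall, loose on the bench between robot and bays; origin at the centre of its underside
- flask: conical flask, 72 mm across, 105 mm tall, loose on the bench at one side; origin at the centre of its underside

How it is judged:
At the end, for the whole second after the job is handed in: the bottle bay's bar is at rest, raised to its stop (above 1.55 rad of 1.66); the jar bay's bar is down (below 0.05 rad); bottle, jar, beaker and flask stand upright within 30 mm of where they were (value of joint bottle_bar above 1.55 rad and velocity of joint bottle_bar between -0.05 and 0.05 rad/s and value of joint jar_bar below 0.05 rad and angle between each of bottle, jar, beaker, flask's own z axis and vertical below 0.1 rad and distance of each of bottle, jar, beaker, flask from where it was at the start of the episode below 0.03 m); the robot touches nothing.
It fails at once if the jar bay's bar was raised (over 0.2 rad) (value of joint jar_bar above 0.2 rad).
It fails at once if the bar or bay was gripped or shoved hard (over 25 N from the fingers) (contact force between the fingers and bottle_bay above 25 N).
It fails at once if a bottle or vessel was lifted, carried, or pushed more than 30 mm (distance of any of bottle, jar, beaker, flask from where it was at the start of the episode above 0.03 m).
It fails at once if a bottle or vessel was tipped (over 0.3 rad) (angle between any of bottle, jar, beaker, flask's own z axis and vertical above 0.3 rad).
It also fails if it takes over 48 s, if anything falls off the work surface, if the arm or the gripper's body presses on something with over 40 N, if the wrist force passes 120 N, or if a joint passes its speed limit or range.

## Working session

There is one attempt and no reset: what is moved stays moved. The work goes in short steps, Python scripts to look and compute and a tool call to move; the robot and the scene stay as the last step left them, time stands still between calls to the robot, and variables do not carry over. Pictures are saved under pics/ and viewed, at most 10 in all, crops included, and the job is handed in when it is done.

Besides the shell and the picture viewer there is one more tool, called in YAML: its name, and indented under it one key for each argument. carry_out: Moves the arm, as the interface text tells. Its arguments: {"type":"object","properties":{"linear":{"type":"array"},"yaw":{"type":"array"},"fingers":{"type":"array"}},"required":["linear","yaw","fingers"]}

```bash
mkdir -p pics
python3 - <<'E'
from rig import bot, vision
import cv2,pickle,numpy as np
s=bot.observe(); print(s['t'],s['eef_pos'],s['orientation'],s['width'])
d={}
for n in ("scene","side"):
    d[n]=vision.read_camera(n); cv2.imwrite(f"pics/{n}0.png",d[n]["image"][:,:,::-1]); print(n,d[n]["camera_matrix"].round(1).tolist(),d[n]["cam_to_world"].round(3).tolist())
pickle.dump(d,open("d0.pkl","wb"))
E
```

```text
0.0 [0.20598111 0.6158433  0.22356958] [-5.04792323e-01 -3.10051787e+00  2.89950199e-03] 0.9989748867259103
scene [[466.7, 0.0, 323.3], [0.0, 466.7, 195.2], [0.0, 0.0, 1.0]] [[0.815, 0.5, -0.294, 0.955], [0.58, -0.704, 0.411, -0.643], [-0.001, -0.505, -0.863, 1.256], [0.0, 0.0, 0.0, 1.0]]
side [[366.1, 0.0, 314.9], [0.0, 366.1, 195.2], [0.0, 0.0, 1.0]] [[0.987, -0.125, 0.097, 0.467], [-0.158, -0.734, 0.661, -0.66], [-0.011, -0.668, -0.744, 0.778], [0.0, 0.0, 0.0, 1.0]]
```

View pics/scene0.png

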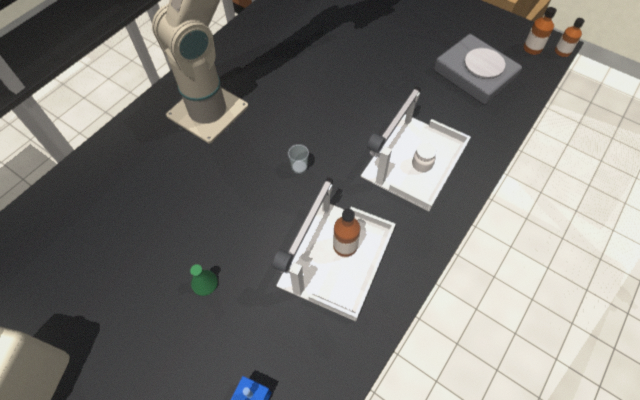

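View pics/side0.png

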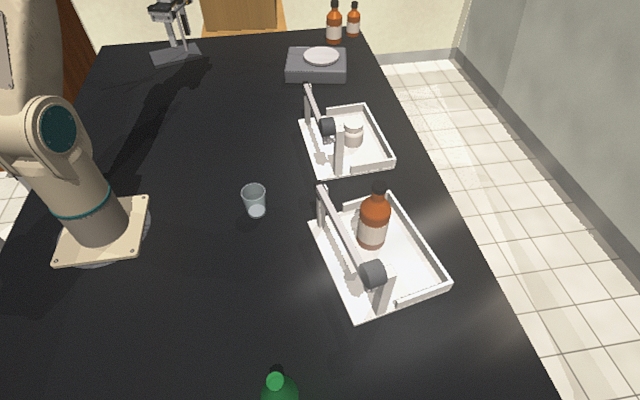

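The scene view shows the bottle bay around (340,255), with its counterweight at about (284,261) and the bar running up to (330,187). In the side view the counterweight is at (373,273) and the bar's free end at (320,188). The beaker stands at (299,158) in the scene view and the flask at (203,280). I'll zoom in to get exact points.

Run:
```python
import pickle,cv2,numpy as np
d=pickle.load(open("d0.pkl","rb"))
a=d["scene"]["image"][170:330,260:420]; b=d["side"]["image"][170:330,300:460]
o=np.hstack([cv2.resize(x,(400,400),interpolation=cv2.INTER_CUBIC) for x in(a,b)])
cv2.imwrite("pics/zoom.png",o[:,:,::-1])
```

```text
(no output)
```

View pics/zoom.png

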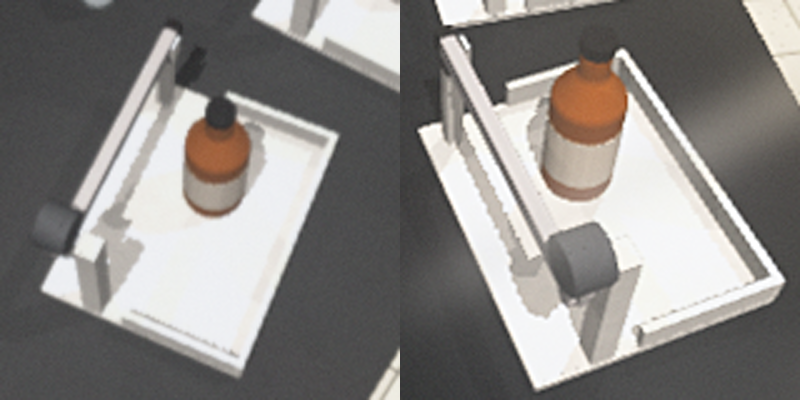

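The zoom (2.5x) shows these full-frame points:

| Point | Scene px | Side px |
|---|---|---|
| Counterweight centre | (283,262) | (373,273) |
| Bar free end | (329,181) | (321,186) |
| Tray front-right corner | (277,286) | (355,325) |
| Tray front-left corner | not picked | (307,222) |

```bash
cat > h.py <<'E'
import numpy as np
def ray(c,u,v):
    T=c["cam_to_world"]; r=T[:3,:3]@np.linalg.solve(c["camera_matrix"],[u,v,1]); return T[:3,3],r/np.linalg.norm(r)
def plane(c,p,z):
    o,r=ray(c,*p); return o+r*(z-o[2])/r[2]
def tri(c1,p1,c2,p2):
    (a,r),(b,s)=ray(c1,*p1),ray(c2,*p2); k=np.linalg.lstsq(np.c_[r,-s],b-a,rcond=None)[0]
    p,q=a+k[0]*r,b+k[1]*s; return (p+q)/2,np.linalg.norm(p-q)
E
python3 - <<'E'
import pickle,numpy as np; from h import *
np.set_printoptions(precision=4,suppress=True)
d=pickle.load(open("d0.pkl","rb")); S,D=d["scene"],d["side"]
print("cw",*tri(S,(282.8,261.6),D,(373.2,273.2)))
print("end",*tri(S,(329.2,181.5),D,(320.8,186)))
print("FR",*tri(S,(276.8,286),D,(354.8,325.6)))
print("FL side z.012",plane(D,(307.2,222),.012),"FR",plane(D,(354.8,325.6),.012),plane(S,(276.8,286),.012))
print("BR lip",*tri(S,(357,318),D,(453.2,282)),plane(D,(453.2,282),.042))
print("BL lip",*tri(S,(260+338/2.5,170+135/2.5),D,(300+220/2.5,170+50/2.5)))
print("bottle cap",*tri(S,(260+221/2.5,170+101/2.5),D,(300+199/2.5,170+36/2.5)))
print("beaker",plane(S,(299,168),0),plane(D,(255,213),0),"jar cw",*tri(S,(376,142.5),D,(327,127)))
print("flask cap",plane(S,(196,270),.1),plane(D,(274,380),.1))
E
```

```text
cw [ 0.619  -0.3437  0.1883] 0.0032998263645319425
end [ 0.5671 -0.0715  0.1478] 0.004487060091770501
FR [ 0.5934 -0.3607  0.0058] 0.001571269288938237
FL side z.012 [ 0.5324 -0.0704  0.012 ] FR [ 0.5922 -0.3623  0.012 ] [ 0.5955 -0.3629  0.012 ]
BR lip [ 0.8276 -0.3132  0.037 ] 0.0040701400414951535 [ 0.8249 -0.3134  0.042 ]
BL lip [ 0.7664 -0.0175  0.0352] 0.0036383934872300083
bottle cap [ 0.68   -0.1493  0.2146] 0.005769124187924262
beaker [ 0.4045 -0.0073  0.    ] [ 0.3967 -0.0065  0.    ] jar cw [0.613  0.0933 0.1882] 0.00013306398480485138
flask cap [ 0.421  -0.4712  0.1   ] [ 0.4195 -0.4667  0.1   ]
```

The points agree with the given sizes: the counterweight is 188 mm up, and the front edge is 297 mm long. The bay's yaw is about 0.205 rad and the hinge is at about (0.6195, -0.343, 0.140).

The tool can only point down, so a finger can't get under the bar. Instead I'll push the bar's counterweight toward the bay's -y with closed fingers. It moves 48 mm toward -y as the bar rises and needs about 13 N at most. First I'll raise the arm, swing over and turn.

carry_out:
  linear:
    - [0,0,-0.04]
    - [0,0,-0.08]
    - [-0.266,-0.29,-0.08]
    - [-0.266,-0.29,-0.08]
    - [-0.266,-0.29,-0.08]
    - [-0.266,-0.29,-0.08]
    - [-0.266,-0.29,-0.08]
    - [-0.266,-0.29,-0.08]
    - [-0.266,-0.29,-0.08]
    - [-0.266,-0.29,-0.08]
  yaw: [0,0,0.12,0.24,0.36,0.48,0.6,0.72,0.84,0.96]
  fingers: [0,0,0,0,0,0,0,0,0,0]

```text
t: 0.93
eef_pos: [0.3421, 0.3099, 0.3044]
orientation: [-1.887, -2.512, 0.0]
force: [1.8, 0.3, 0.1]
width: 0.33
grip_force: 0.0
```

```bash
cat >> h.py <<'E'
from scipy.spatial.transform import Rotation as Ro
YAW=.205; ux=np.array([np.cos(YAW),np.sin(YAW),0]); uy=np.array([-np.sin(YAW),np.cos(YAW),0]); H=np.array([.6195,-.3432,.14])
def go(bay):  # bay-axis offset from hinge (m) -> shift in tool axes
    from rig import bot
    s=bot.observe(); R=Ro.from_rotvec(s['orientation']).as_matrix()
    rel=s['eef_pos']-H; P=H+bay[0]*ux+bay[1]*uy+[0,0,bay[2]]
    ty=R[:,1]; e=(YAW-np.arctan2(ty[1],ty[0])+np.pi/2)%np.pi-np.pi/2
    print("t",round(s['t'],2),"rel bay mm",(1e3*np.array([rel@ux,rel@uy,rel[2]])).round(1),"shift",(R.T@(P-s['eef_pos'])).round(4),"yaw",round(-e,3),"F",np.round(s['force'],1),"q",np.round(s['joint_pos'],2),"tilt",R[2,2].round(4),"w",round(s['width'],2))
E
python3 -c "
from h import *; go([-.006,.06,.16])"
```

```text
t 0.93 rel bay mm [-138.6  695.9  164.4] shift [-0.6442  0.0832  0.0043] yaw 0.077 F [1.8 0.3 0.1] q [-1.07  0.27  0.35  1.91 -0.11  0.97 -0.39] tilt -1.0 w 0.33
```

carry_out:
  linear:
    - [-0.38,0.05,0]
    - [-0.38,0.05,0]
    - [-0.38,0.05,0]
    - [-0.38,0.05,0]
    - [-0.38,0.05,0]
    - [-0.38,0.05,0]
    - [-0.38,0.05,0]
    - [-0.38,0.05,0]
    - [-0.38,0.05,0]
    - [-0.38,0.05,0]
  yaw: [0.04,0.08,0.08,0.08,0.08,0.08,0.08,0.08,0.08,0.08]
  fingers: [0,0,0,0,0,0,0,0,0,0]

```text
t: 1.77
eef_pos: [0.4994, -0.0459, 0.3047]
orientation: [1.987, 2.427, -0.004]
force: [-0.3, -0.5, -0.6]
width: 0.005
grip_force: 0.0
```

```bash
python3 -c "
from h import *; go([-.006,.06,.16])"
```

```text
t 1.77 rel bay mm [-57.1 315.6 164.7] shift [-0.2552  0.0527  0.0061] yaw -0.006 F [-0.3 -0.5 -0.6] q [-0.34  0.36  0.52  1.82 -0.2   1.01  0.45] tilt -1.0 w 0.01
```

carry_out:
  linear:
    - [-0.22,0.045,0]
    - [-0.22,0.045,0]
    - [-0.22,0.045,0]
    - [-0.22,0.045,0]
    - [-0.22,0.045,0]
    - [-0.22,0.045,0]
    - [-0.22,0.045,0]
    - [-0.22,0.045,0]
    - [-0.22,0.045,0]
    - [-0.22,0.045,0]
  yaw: [0,0,0,0,0,0,0,0,0,0]
  fingers: [0,0,0,0,0,0,0,0,0,0]

```text
t: 2.6
eef_pos: [0.5872, -0.2416, 0.3044]
orientation: [-1.975, -2.442, -0.002]
force: [-0.3, -0.5, 0.4]
width: 0.005
grip_force: 0.0
```

```bash
python3 -c "
from h import *; go([-.006,.06,.16])
from rig import vision; import cv2
o=[cv2.resize(vision.read_camera(n)['image'][r:r+200,c:c+200],(400,400)) for n,r,c in(('scene',150,220),('side',130,260))]
cv2.imwrite('pics/hover.png',np.hstack(o)[:,:,::-1])"
```

```text
t 2.6 rel bay mm [-10.9 106.  164.4] shift [-0.0461  0.0047  0.0043] yaw 0.006 F [-0.3 -0.5  0.4] q [ 0.06  0.58  0.5   1.46 -0.29  1.18  0.81] tilt -1.0 w 0.0
```

View pics/hover.png

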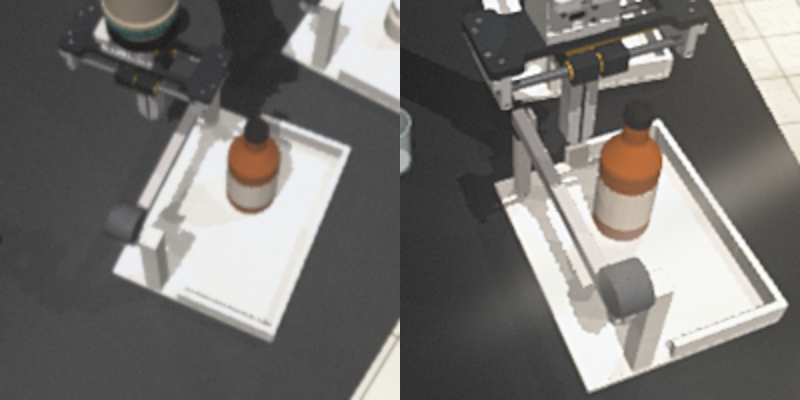

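The hand is above the middle of the bar with closed fingers, and everything is undisturbed. The counterweight's end face is the narrow ellipse on its left in the side view, so its axis lies along the bay's x, as I assumed. Next I'll move over and lower the hand beside it, on its +y side.

carry_out:
  linear:
    - [-0.02,0.003,0]
    - [-0.046,0.005,0]
    - [-0.046,0.005,0.02]
    - [-0.046,0.005,0.05]
    - [-0.046,0.005,0.08]
    - [-0.046,0.005,0.1]
    - [-0.046,0.005,0.112]
    - [-0.046,0.005,0.112]
    - [-0.046,0.005,0.112]
    - [-0.046,0.005,0.112]
  yaw: [0,0,0,0,0,0,0,0,0,0]
  fingers: [0,0,0,0,0,0,0,0,0,0]

```text
t: 3.53
eef_pos: [0.6026, -0.2884, 0.1942]
orientation: [1.977, 2.438, 0.001]
force: [0.4, -0.1, 0.2]
width: 0.004
grip_force: 0.0
```

```bash
python3 -c "
from h import *; go([-.006,.05,.052])
from rig import vision; import cv2
o=[cv2.resize(vision.read_camera(n)['image'][r:r+130,c:c+130],(400,400)) for n,r,c in(('scene',180,240),('side',180,290))]
cv2.imwrite('pics/low.png',np.hstack(o)[:,:,::-1])"
```

```text
t 3.53 rel bay mm [-5.4 57.  54.2] shift [-0.007  -0.0007  0.0022] yaw 0.003 F [ 0.4 -0.1  0.2] q [ 0.15  0.72  0.45  1.51 -0.35  0.99  0.91] tilt -1.0 w 0.0
```

View pics/low.png

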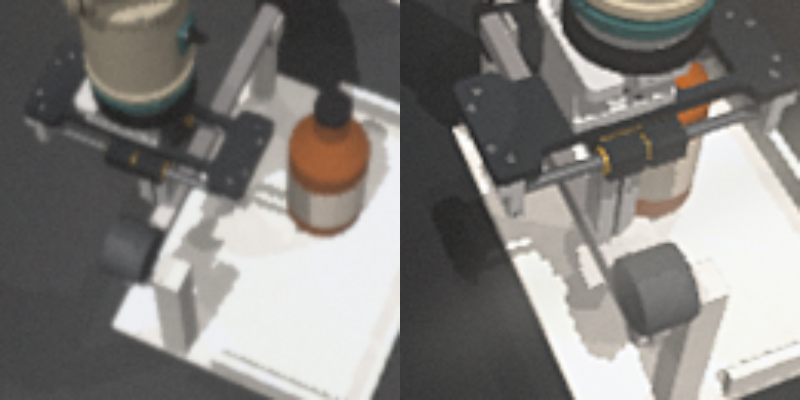

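The fingers are over the bar and about 20 mm from the counterweight, with the bottle well clear. I'll approach slowly.

carry_out:
  linear:
    - [-0.005,0,0]
    - [-0.01,0,0]
    - [-0.013,0,0]
    - [-0.015,0,0]
    - [-0.0165,0,0]
    - [-0.018,0,0]
    - [-0.0195,0,0]
    - [-0.021,0,0]
    - [-0.0225,0,0]
    - [-0.024,0,0]
  yaw: [0,0,0,0,0,0,0,0,0,0]
  fingers: [0,0,0,0,0,0,0,0,0,0]

```text
t: 4.47
eef_pos: [0.6066, -0.3116, 0.1924]
orientation: [-1.979, -2.44, -0.0]
force: [1.0, 0.1, -0.3]
width: 0.006
grip_force: 0.1
```

```bash
python3 -c "
from h import *; go([-.006,-.016,.052])"
```

```text
t 4.47 rel bay mm [-6.2 33.5 52.4] shift [-0.0495  0.      0.0004] yaw 0.003 F [ 1.   0.1 -0.3] q [ 0.19  0.75  0.45  1.46 -0.36  1.02  0.93] tilt -1.0 w 0.01
```

carry_out:
  linear:
    - [-0.001,0,0]
    - [-0.002,0,0]
    - [-0.003,0,0]
    - [-0.004,0,0]
    - [-0.005,0,0]
    - [-0.006,0,0]
    - [-0.007,0,0]
    - [-0.008,0,0]
    - [-0.009,0,0]
    - [-0.01,0,0]
  yaw: [0,0,0,0,0,0,0,0,0,0]
  fingers: [0,0,0,0,0,0,0,0,0,0]

```text
t: 5.3
eef_pos: [0.6089, -0.317, 0.1928]
orientation: [-1.973, -2.438, -0.008]
force: [-1.8, 8.1, 7.3]
width: 0.003
grip_force: 4.4
```

```bash
python3 -c "
from h import *; go([-.006,-.016,.052])"
```

```text
t 5.3 rel bay mm [-5.  27.8 52.8] shift [-0.0438 -0.0012  0.0005] yaw 0.005 F [-1.8  8.1  7.3] q [ 0.2   0.76  0.45  1.44 -0.36  1.03  0.94] tilt -1.0 w 0.0
```

The push already gives about 8 N sideways, plus 7 N upward from friction, because the counterweight's surface rises against the finger. That friction works against the push. I'll back off gently and start 10 mm lower, then push while rising at the surface's own slope so friction helps instead.

carry_out:
  linear:
    - [0.002,0,0]
    - [0.004,0,0]
    - [0.006,0,0]
    - [0.008,0,0]
    - [0.01,0,0]
    - [0.012,0,0]
    - [0.014,0,0.004]
    - [0.014,0,0.008]
    - [0.014,0,0.01]
    - [0.014,0,0.01]
  yaw: [0,0,0,0,0,0,0,0,0,0]
  fingers: [0,0,0,0,0,0,0,0,0,0]

```text
t: 6.13
eef_pos: [0.6053, -0.308, 0.1817]
orientation: [-1.979, -2.439, 0.001]
force: [-0.2, -0.6, -1.2]
width: 0.001
grip_force: 0.0
```

carry_out:
  linear:
    - [-0.0015,0,0]
    - [-0.003,0,0]
    - [-0.0045,0,0]
    - [-0.0055,0,-0.0005]
    - [-0.0065,0,-0.001]
    - [-0.0075,0,-0.0015]
    - [-0.0085,0,-0.002]
    - [-0.0095,0,-0.0025]
    - [-0.0105,0,-0.003]
    - [-0.0115,0,-0.0035]
  yaw: [0,0,0,0,0,0,0,0,0,0]
  fingers: [0,0,0,0,0,0,0,0,0,0]

```text
t: 6.97
eef_pos: [0.6075, -0.3164, 0.1848]
orientation: [-1.975, -2.437, -0.003]
force: [-0.2, 4.9, -2.0]
width: 0.01
grip_force: 2.5
```

```bash
python3 -c "
from h import *; go([-.006,-.016,.052])
from rig import vision; import cv2
o=[cv2.resize(vision.read_camera(n)['image'][r:r+130,c:c+130],(400,400)) for n,r,c in(('scene',180,240),('side',180,290))]
cv2.imwrite('pics/push1.png',np.hstack(o)[:,:,::-1])"
```

```text
t 6.97 rel bay mm [-6.3 28.7 44.8] shift [-0.0446  0.0001 -0.0074] yaw 0.004 F [-0.2  4.9 -2. ] q [ 0.2   0.76  0.44  1.45 -0.36  1.01  0.94] tilt -1.0 w 0.01
```

View pics/push1.png

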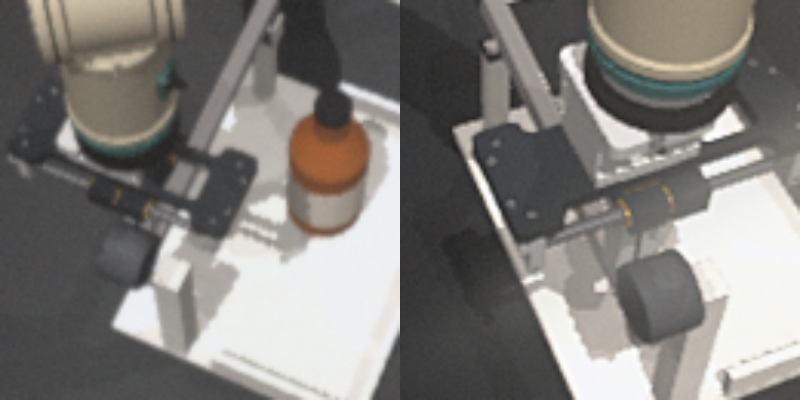

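Force is down to 5 N and the free end is lifting off its rest: a dark gap shows at (490,48) in the right-hand crop. I'll keep going along the same slope.

carry_out:
  linear:
    - [-0.0015,0,-0.0008]
    - [-0.003,0,-0.0016]
    - [-0.0045,0,-0.0024]
    - [-0.006,0,-0.0032]
    - [-0.0075,0,-0.004]
    - [-0.009,0,-0.0048]
    - [-0.0105,0,-0.0056]
    - [-0.012,0,-0.0062]
    - [-0.0135,0,-0.0068]
    - [-0.015,0,-0.0074]
  yaw: [0,0,0,0,0,0,0,0,0,0]
  fingers: [0,0,0,0,0,0,0,0,0,0]

```text
t: 7.9
eef_pos: [0.6109, -0.3326, 0.1927]
orientation: [-1.977, -2.439, -0.001]
force: [-1.3, 4.8, -4.1]
width: 0.006
grip_force: 2.5
```

carry_out:
  linear:
    - [-0.0015,0,-0.0004]
    - [-0.003,0,-0.0008]
    - [-0.0045,0,-0.0012]
    - [-0.006,0,-0.0014]
    - [-0.0075,0,-0.0016]
    - [-0.009,0,-0.0018]
    - [-0.0105,0,-0.002]
    - [-0.012,0,-0.002]
    - [-0.0135,0,-0.002]
    - [-0.015,0,-0.002]
  yaw: [0,0,0,0,0,0,0,0,0,0]
  fingers: [0,0,0,0,0,0,0,0,0,0]

```text
t: 8.73
eef_pos: [0.6144, -0.3483, 0.1953]
orientation: [-1.979, -2.44, -0.0]
force: [-0.9, 4.1, -1.9]
width: 0.006
grip_force: 1.9
```

```bash
python3 -c "
from h import *; go([-.006,-.016,.055])
from rig import vision; import cv2
o=[cv2.resize(vision.read_camera(n)['image'][r:r+200,c:c+200],(400,400)) for n,r,c in(('scene',130,200),('side',120,260))]
cv2.imwrite('pics/push2.png',np.hstack(o)[:,:,::-1])"
```

```text
t 8.73 rel bay mm [-6.1 -3.9 55.3] shift [-0.0121  0.      0.0003] yaw 0.003 F [-0.9  4.1 -1.9] q [ 0.25  0.78  0.45  1.38 -0.36  1.06  0.96] tilt -1.0 w 0.01
```

View pics/push2.png

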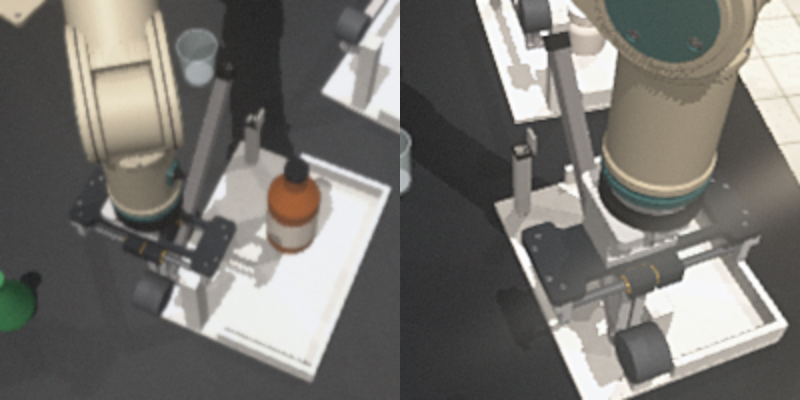

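The bar is at about 0.8 rad, its free end at (225,70) in the left crop, and the force is still falling. I'll push on past the balance point.

carry_out:
  linear:
    - [-0.0013,0,0]
    - [-0.0026,0,0]
    - [-0.0039,0,0]
    - [-0.0052,0,0]
    - [-0.0065,0,0]
    - [-0.0078,0,0]
    - [-0.0091,0,0]
    - [-0.0104,0,0]
    - [-0.0117,0,0]
    - [-0.013,0,0]
  yaw: [0,0,0,0,0,0,0,0,0,0]
  fingers: [0,0,0,0,0,0,0,0,0,0]

```text
t: 9.67
eef_pos: [0.6171, -0.3616, 0.1955]
orientation: [1.979, 2.439, -0.001]
force: [-0.4, 0.1, -0.1]
width: 0.005
grip_force: 0.0
```

```bash
python3 -c "
from h import *; go([-.006,-.016,.055])
from rig import vision; import cv2
o=[cv2.resize(vision.read_camera(n)['image'][r:r+200,c:c+200],(400,400)) for n,r,c in(('scene',130,200),('side',120,260))]
cv2.imwrite('pics/push3.png',np.hstack(o)[:,:,::-1])"
```

```text
t 9.67 rel bay mm [ -6.1 -17.5  55.5] shift [0.0015 0.0001 0.0005] yaw 0.003 F [-0.4  0.1 -0.1] q [ 0.27  0.79  0.44  1.35 -0.36  1.08  0.97] tilt -1.0 w 0.0
```

View pics/push3.png

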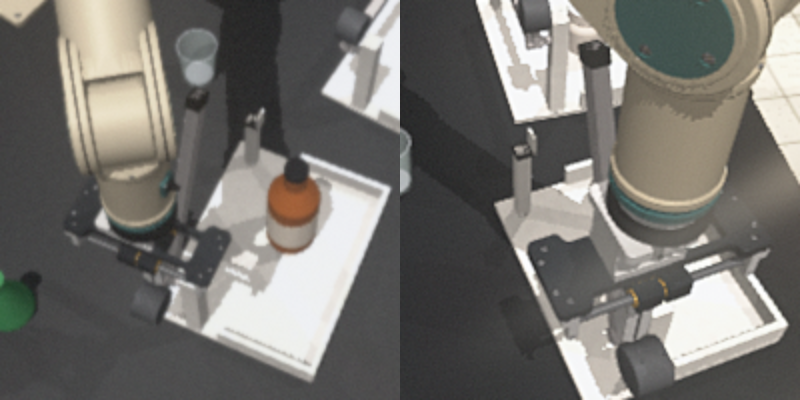

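The force is zero: the bar has passed balance and is swinging on its own. I'm withdrawing the hand straight out to the front.

carry_out:
  linear:
    - [0,-0.03,0]
    - [0,-0.065,0]
    - [0,-0.1,0]
    - [0,-0.135,0]
    - [0,-0.16,0]
    - [0,-0.17,0]
    - [0,-0.17,-0.02]
    - [0,-0.17,-0.05]
    - [0,-0.17,-0.06]
    - [0,-0.17,-0.06]
  yaw: [0,0,0,0,0,0,0,0,0,0]
  fingers: [0,0,0,0,0,0,0,0,0,0]

```text
t: 10.6
eef_pos: [0.453, -0.3973, 0.2581]
orientation: [1.973, 2.436, 0.0]
force: [0.3, -0.3, -0.1]
width: 0.003
grip_force: 0.0
```

carry_out:
  linear:
    - [0,0,0]
    - [0,0,0]
    - [0,0,0]
    - [0,0,0]
    - [0,0,0]
    - [0,0,0]
    - [0,0,0]
    - [0,0,0]
    - [0,0,0]
    - [0,0,0]
  yaw: [0,0,0,0,0,0,0,0,0,0]
  fingers: [0,0,0,0,0,0,0,0,0,0]

```text
t: 11.43
eef_pos: [0.4507, -0.3961, 0.2554]
orientation: [1.979, 2.44, -0.0]
force: [-0.0, -0.3, -0.1]
width: 0.005
grip_force: 0.0
```

carry_out:
  linear:
    - [0,0,0]
    - [0,0,0]
    - [0,0,0]
    - [0,0,0]
    - [0,0,0]
    - [0,0,0]
    - [0,0,0]
    - [0,0,0]
    - [0,0,0]
    - [0,0,0]
  yaw: [0,0,0,0,0,0,0,0,0,0]
  fingers: [0,0,0,0,0,0,0,0,0,0]

```text
t: 12.27
eef_pos: [0.4507, -0.3961, 0.2553]
orientation: [-1.979, -2.44, 0.0]
force: [-0.2, 0.1, -0.9]
width: 0.003
grip_force: 0.0
```

```bash
python3 -c "
from h import *; go([-.1,-.016,.1])
from rig import vision; import cv2
o=[cv2.resize(vision.read_camera(n)['image'][r:r+240,c:c+240],(400,400)) for n,r,c in(('scene',100,180),('side',60,220))]
cv2.imwrite('pics/end.png',np.hstack(o)[:,:,::-1])"
```

```text
t 12.27 rel bay mm [-176.1  -17.4  115.3] shift [0.0012 0.0761 0.0153] yaw 0.003 F [-0.2  0.1 -0.9] q [ 0.38  0.56  0.48  1.63 -0.29  1.02  1.16] tilt -1.0 w 0.0
```

View pics/end.png

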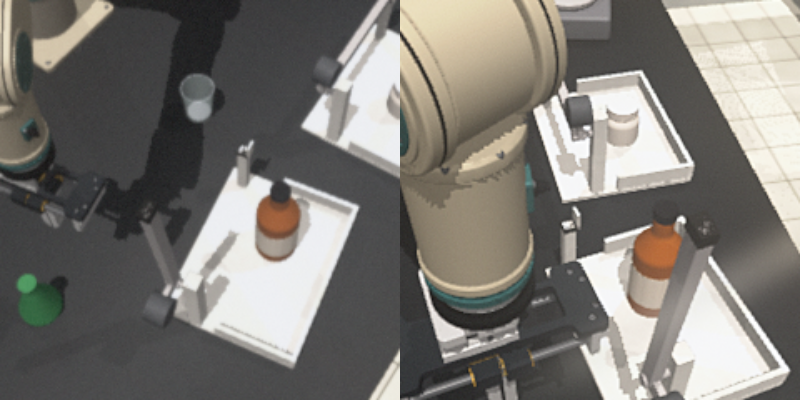

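The hand is clear, the bottle, beaker and flask stand where they were, and the jar bar is down. The bar's free end is at about (269,227) in the scene view and (403,200) in the side view. I'll triangulate it to get the angle, and wait a little to confirm it's at rest.

```bash
python3 -c "
from h import *; from rig import vision; import pickle
d=pickle.load(open('d0.pkl','rb'))
p,e=tri(d['scene'],(268.8,227.2),d['side'],(403,199.8)); r=p-H; print(p,e,'theta',np.arctan2(r[2],r@uy),'len',np.linalg.norm(r))
import cv2
for k in range(8):
    c=vision.read_camera('side')['image'].astype(int)
    if k==0: a=c
print('moved px', (abs(c-a).max(2)>40).sum())
D=d['side']['image'].astype(int); print('jar region change',(abs(c-D).max(2)[80:180,330:400]>40).sum())
"
```

```text
[ 0.62500449 -0.36872754  0.42010953] 0.0013786246519182606 theta 1.6637538471093511 len 0.2813241974860822
moved px 3
jar region change 0
```

The bar is at about 1.66 rad, against its stop and at rest. I'm handing the job in.

```bash
python3 -c "
from rig import bot; print(bot.sign_off())"
```

```text
the job is handed in; nothing more can be done
None
```

The bottle bay's bar is raised to its stop (measured at about 1.66 rad) and at rest; I raised it by pushing its counterweight, since the tool could only point down; the jar bar is down, the glassware looks undisturbed, the hand is clear, and the job is handed in (no verdict was returned).

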